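Unstack the soap bars onto their curing trays

ROBOT

A 6-joint arm with a two-finger parallel gripper is mounted at the origin on the work surface. World frame = base frame: x ahead of the robot, y to its left, z up, the work surface at z = 0. Lengths are in m, angles in rad, forces in N, time in s.
With the tool pointing down it reaches from about 0.275 to 0.825 m from the base axis. Payload 4.9 kg.
Tool frame: the origin (TCP) lies midway between the tips of the shut fingers; the grasp point (between the pads) lies 19 mm behind it (bot.grip_depth is the distance from the TCP to the grasp point, in m); y points along the fingers, x is the direction in which the jaws open and shut, and the axes are right-handed (so a half turn about y gives the same grasp; the last joint's range is limited). The gripper opens to 85 mm and grips with 20 to 120 N. Pads are 22 mm wide; open, the fingers measure 114 mm over their backs; the gripper's body (76 mm by 85 mm) begins 54 mm behind the grasp point. The pads swing forward as they close: fully open they stand 13 mm farther back than shut.
Start: joints at [-1.43, 0.326, -0.193, 1.052, 0, 1.437], TCP at [0.149, -0.529, 0.231] pointing down, gripper open.
Joint ranges: [-2.65, 2.65], [-0.97, 1.79], [-1.3, 1.35], [-1.93, 2.1], [-1.47, 1.37], [-3.14, 3.14]. Speed limits (rad/s): [2.57, 2.57, 3.14, 3.14, 3.14, 3.14].

INTERFACE

Orientations are given as a unit quaternion [w, x, y, z].
In Python, from cell import bot gives the robot as it stands. Calls block until the motion is done:
- bot.move_pose(position, orientation): joint-space move of the TCP to a pose.
- bot.move_linear(position, speed=0.15, rotation=None, until_force=None): straight line of the TCP; rotation=None keeps the orientation; speed is the mean speed in m/s. With until_force (N) it stops when the force on the tool has changed by that much, and returns True; else False.
- bot.goto_joints(angles): joint-space move.
- bot.set_gripper(opening, grasp_force=None): opening from 0.0 (shut) to 1.0 (fully open); grasp_force is the grip in N (None keeps the last); returns when the fingers have stopped.
- bot.wait(seconds).
- bot.solve_ik(position, orientation): joint angles nearest the present ones, or None.
- bot.camera(name): name is "side" or "top"; returns the picture (400x640x3 uint8, red, green, blue); there is no depth.
- bot.calibration(name): a dict with "mtx" (3x3 intrinsics, pixels), "extrinsics" (4x4, takes a point from world to camera coordinates). Camera axes: x right, y down, z forward; pixel columns grow to the right and rows downward; lengths in m; the calibration is good to about 2 mm. A picture is of the moment at which its call begins. calibration takes no time and is no camera call.
A pose or a line that the arm cannot do raises bot.PlanningError and nothing moves.
- bot.close_job(): hands the job in, once; it reports no verdict.
Trained networks look in the newest picture that a camera, given by its name, has taken for a name from the list of things; names that differ only in an ending like _2 or _b are one class to them, and where a whole thing is asked for, a point or a joint stands for the part that bears it (a point fixed in the world has none). Each returns a list of dicts, best first, with "confidence" (0 to 1); they miss things now and then, are a little off and sometimes report something else, mostly with a low value. They report only what shows in the picture. A call takes as long as a camera call. They do not tell look-alikes from the thing itself.
- bot.search_frame(camera, thing): "bbox" ([left, top, width, height] in pixels, round what is visible of it).
Readings, each from a call of its own:
- bot.read_clock(): time.
- bot.read_joint_positions(): joint angles.
- bot.read_joint_vel(): joint speeds.
- bot.read_joint_efforts(): joint torques, N m.
- bot.read_position(): TCP position.
- bot.read_tool_rot(): TCP orientation.
- bot.read_ft_force(): force on the tool from outside, world axes, zero at the start.
- bot.read_moment(): the same for the moment, N m.
- bot.read_gripper_width(): opening from 0.0 (shut) to 1.0 (fully open).
Only numpy, scipy, OpenCV 4.12 (cv2) and the standard library are available. Lean on these libraries where they do the work, as an engineer would, in place of code of your own. Each camera call takes 0.05 s, during which the arm holds its last target.

TASK

Take the stack of four soap bars apart and set each bar in the curing tray made for its shape, one bar to a tray: the big oblong bar, the square bar, the round bar and the small bar each lying flat on the floor of its own tray, inside the rim. Set the bars down, do not drop them, and leave the small jar and the wooden stamp that stand among the trays upright and in their places.

Things in the scene. Friction and masses are not known exactly. Their poses are not given: they have to be found in the camera images.
- bar_oblong: Big oblong cream soap bar, 100 (x) by 62 (y) by 32 mm high, about 200 g: the bottom of the stack, lying flat on a light wooden board 15 mm thick (140 by 100 mm, fixed, not listed). x along its length. Origin: centre of its underside; z up. 
- bar_square: Square cream soap bar, 58 by 58 by 28 mm high, about 100 g, second from the bottom: it lies on the oblong bar. x and y along its sides. Origin: centre of its underside; z up. 
- bar_round: Round cream soap bar, a disc of 48 mm diameter, 28 mm high, about 55 g, third from the bottom: it lies on the square bar. Origin: centre of its underside; z up. 
- bar_small: Small oblong cream soap bar, 42 (x) by 22 (y) by 26 mm high, about 25 g: the top of the stack, lying on the round bar. x along its length. Origin: centre of its underside; z up. 
- tray_oblong: Large oblong wooden curing tray for the oblong bar, 132 (x) by 94 (y) mm outside, 118 by 80 mm inside its low rim. x along its length. The rim is 7 mm thick and its top is 12 mm above the tray's underside; the floor inside is 6 mm above the underside, so a seated bar's underside is 6 mm above the tray's origin. Fixed to the table, somewhere on it and turned at random. Origin: centre of its underside; z up. 
- tray_square: Square wooden curing tray for the square bar, 90 by 90 mm outside, 76 by 76 mm inside its low rim. x and y along its sides. The rim is 7 mm thick and its top is 12 mm above the tray's underside; the floor inside is 6 mm above the underside, so a seated bar's underside is 6 mm above the tray's origin. Fixed to the table, somewhere on it and turned at random. Origin: centre of its underside; z up. 
- tray_round: Round wooden curing tray for the round bar, 80 mm diameter outside, 66 mm inside its low rim. The rim is 7 mm thick and its top is 12 mm above the tray's underside; the floor inside is 6 mm above the underside, so a seated bar's underside is 6 mm above the tray's origin. Fixed to the table, somewhere on it and turned at random. Origin: centre of its underside; z up. 
- tray_small: Small oblong wooden curing tray for the small bar, 74 (x) by 54 (y) mm outside, 60 by 40 mm inside its low rim. x along its length. The rim is 7 mm thick and its top is 12 mm above the tray's underside; the floor inside is 6 mm above the underside, so a seated bar's underside is 6 mm above the tray's origin. Fixed to the table, somewhere on it and turned at random. Origin: centre of its underside; z up. 
- stamp: Bystander: turned dark wooden soap stamp standing upright and loose, 32 mm diameter at its foot, 52 mm high. Origin: centre of its underside; z up. 
- jar: Bystander: small amber glass jar with a black cap, standing loose, 36 mm diameter, 50 mm high. Origin: centre of its underside; z up. 
There are look-alikes about, which are no part of the job. What is shaped like the bar_square but pink is not meant.

How it is judged:
At the end, for the whole second after the job is handed in: Each bar lies at rest in the tray of its own shape: centre within 15 mm of the tray's centre horizontally, underside on the tray's floor (3 to 8 mm above the tray's underside), tilted less than 0.04 rad, and moving at less than 0.02 m/s and 0.2 rad/s (horizontal distance between bar_oblong and tray_oblong below 0.015 m and z of bar_oblong in the frame of tray_oblong between 0.003 and 0.008 m and angle between each of bar_oblong, bar_square, bar_round, bar_small's own z axis and vertical below 0.04 rad and linear speed of each of bar_oblong, bar_square, bar_round, bar_small below 0.02 m/s and angular speed of each of bar_oblong, bar_square, bar_round, bar_small below 0.2 rad/s and horizontal distance between bar_square and tray_square below 0.015 m and z of bar_square in the frame of tray_square between 0.003 and 0.008 m and horizontal distance between bar_round and tray_round below 0.015 m and z of bar_round in the frame of tray_round between 0.003 and 0.008 m and horizontal distance between bar_small and tray_small below 0.015 m and z of bar_small in the frame of tray_small between 0.003 and 0.008 m); the robot touches nothing.
It fails at once if a bar is dropped (it moves faster than 0.5 m/s while no finger touches it) ((contact force between bar_oblong and the fingers below 0.02 N and linear speed of bar_oblong above 0.5 m/s) or (contact force between bar_square and the fingers below 0.02 N and linear speed of bar_square above 0.5 m/s) or (contact force between bar_round and the fingers below 0.02 N and linear speed of bar_round above 0.5 m/s) or (contact force between bar_small and the fingers below 0.02 N and linear speed of bar_small above 0.5 m/s)).
It fails at once if the stamp is tipped by more than 0.4 rad or pushed more than 30 mm from its place (angle between stamp's own z axis and vertical above 0.4 rad or distance of stamp from where it was at the start of the episode above 0.03 m).
It fails at once if the jar is tipped by more than 0.4 rad or pushed more than 30 mm from its place (angle between jar's own z axis and vertical above 0.4 rad or distance of jar from where it was at the start of the episode above 0.03 m).
It also fails if it takes over 128 s, if anything falls off the work surface, if the arm or the gripper's body presses on something with over 40 N, if the wrist force passes 120 N, or if a joint passes its speed limit or range.

## Working session

There is one attempt and no reset: what is moved stays moved. The work goes in short steps, each a Python script; the robot and the scene stay as the last script left them, time stands still between calls to the robot, and variables do not carry over. Pictures are saved under pics/ and viewed, and the job is handed in when it is done.

```bash
ls; mkdir -p pics; python3 - <<'E'
from cell import bot
import cv2,numpy as np
for c in("top","side"):
    im=bot.camera(c); cv2.imwrite(f"pics/{c}0.png",im[:,:,::-1]); k=bot.calibration(c); print(c,np.round(k["mtx"],1).tolist(),np.round(k["extrinsics"],4).tolist())
    for t in "bar_oblong bar_square bar_round bar_small tray_oblong tray_square tray_round tray_small stamp jar".split():
        print(t,[([round(float(v)) for v in r["bbox"]],round(r["confidence"],2)) for r in bot.search_frame(c,t)])
print(bot.read_clock(),bot.read_tool_rot(),bot.grip_depth)
E
```

```text
pics
top [[374.2, 0.0, 319.4], [0.0, 374.2, 203.4], [0.0, 0.0, 1.0]] [[-0.0022, -1.0, -0.0023, 0.0263], [-0.9897, 0.0025, -0.143, 0.5475], [0.143, 0.002, -0.9897, 1.0261], [0.0, 0.0, 0.0, 1.0]]
bar_oblong [([255, 150, 34, 39], 0.88)]
bar_square [([181, 230, 27, 23], 0.94), ([252, 164, 31, 16], 0.67), ([305, 174, 24, 24], 0.67)]
bar_round [([265, 215, 15, 14], 0.29)]
bar_small [([257, 156, 14, 16], 0.54), ([376, 218, 12, 7], 0.29)]
tray_oblong [([312, 214, 39, 51], 0.63)]
tray_square [([363, 154, 36, 40], 0.86)]
tray_round [([416, 243, 30, 28], 0.84)]
tray_small [([222, 236, 21, 24], 0.83)]
stamp [([254, 150, 35, 39], 0.65), ([378, 218, 10, 13], 0.41)]
jar []
side [[510.6, 0.0, 326.2], [0.0, 510.6, 196.7], [0.0, 0.0, 1.0]] [[0.9975, -0.0676, -0.0182, -0.5152], [-0.0536, -0.5707, -0.8194, 0.143], [0.045, 0.8184, -0.573, 1.1129], [0.0, 0.0, 0.0, 1.0]]
bar_oblong [([356, 182, 44, 23], 0.73)]
bar_square [([351, 218, 34, 26], 0.96), ([279, 147, 23, 16], 0.75), ([362, 172, 31, 20], 0.65)]
bar_round [([368, 165, 19, 14], 0.49)]
bar_small [([371, 155, 15, 11], 0.64)]
tray_oblong [([259, 235, 71, 40], 0.66)]
tray_square [([370, 274, 54, 42], 0.74)]
tray_round []
tray_small [([272, 172, 29, 16], 0.66)]
stamp [([320, 280, 12, 27], 0.85)]
jar [([306, 186, 16, 23], 0.88), ([368, 166, 16, 14], 0.61)]
1.1 [-0.56376966  0.56378184 -0.42679084  0.42680603] 0.0187
```

```bash
python3 - <<'E'
import cv2
a=cv2.imread("pics/top0.png")[130:290,160:480]; cv2.imwrite("pics/top0c.png",cv2.resize(a,None,fx=2.5,fy=2.5,interpolation=cv2.INTER_CUBIC))
a=cv2.imread("pics/side0.png")[130:350,200:460]; cv2.imwrite("pics/side0c.png",cv2.resize(a,None,fx=2.7,fy=2.7,interpolation=cv2.INTER_CUBIC))
E
```

```text
(no output)
```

View pics/top0c.png

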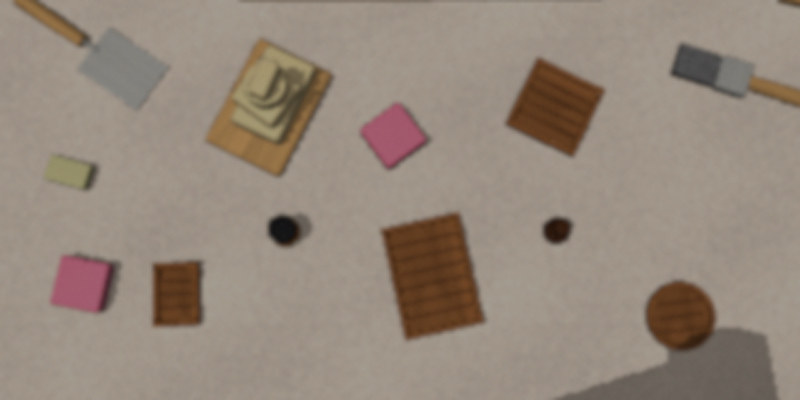

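View pics/side0c.png

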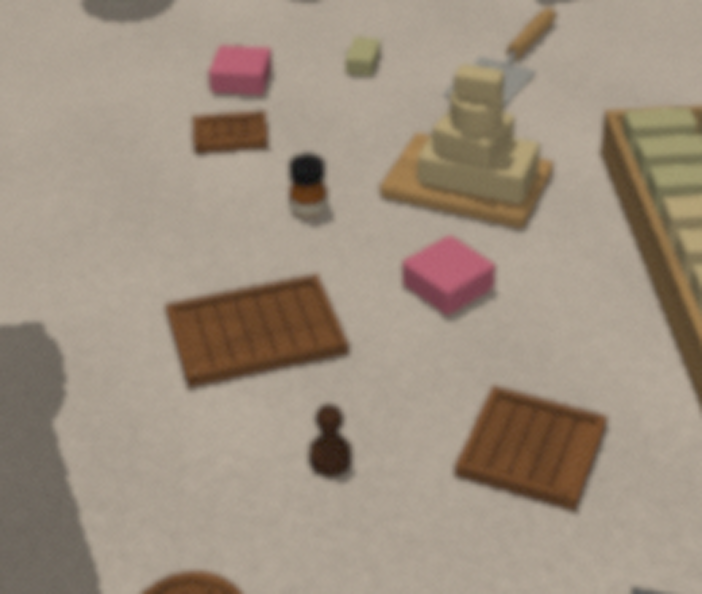

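View pics/top0.png

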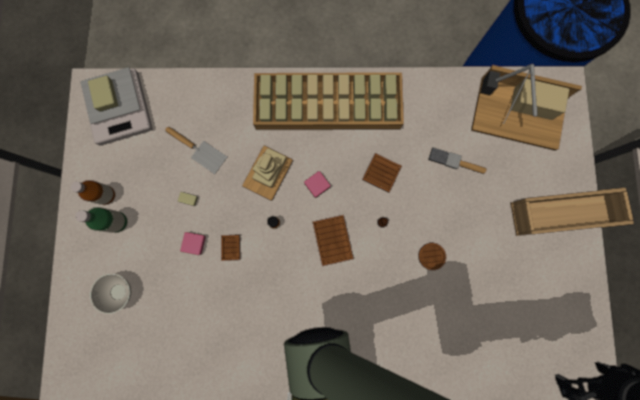

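View pics/side0.png

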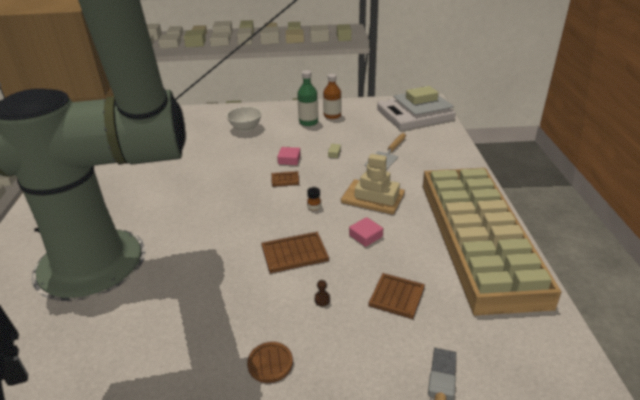

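```bash
python3 - <<'E'
import cv2,numpy as np
t=cv2.imread("pics/top0.png")[140:205,235:300]; s=cv2.imread("pics/side0.png")[145:215,335:410]
t=cv2.resize(t,(560,560),interpolation=cv2.INTER_CUBIC);
cv2.imwrite("pics/stt.png",t); cv2.imwrite("pics/sts.png",cv2.resize(s,None,fx=8,fy=8,interpolation=cv2.INTER_CUBIC))
E
```

```text
(no output)
```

View pics/stt.png

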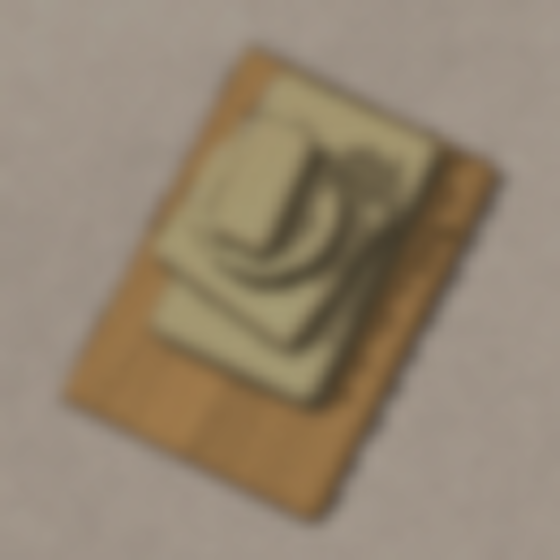

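View pics/sts.png

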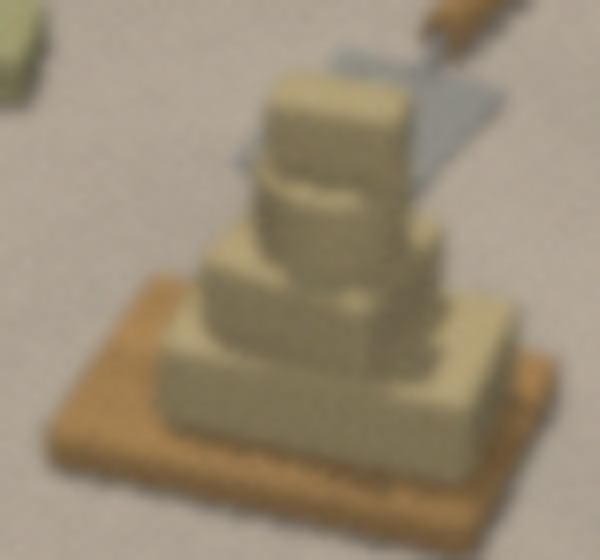

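```bash
cat > fit.py <<'E'
import cv2,numpy as np
from scipy.optimize import minimize
SS=4
def rect(l,w): return np.array([[l,w],[-l,w],[-l,-w],[l,-w]])/2.
def disc(d,n=32):
    a=np.arange(n)*2*np.pi/n; return d/2*np.c_[np.cos(a),np.sin(a)]
def proj(cal,P):
    K,E=cal["mtx"],cal["extrinsics"]; C=np.asarray(P)@np.array(E)[:3,:3].T+np.array(E)[:3,3]
    u=C@np.array(K).T; return u[:,:2]/u[:,2:]
def campos(cal):
    E=np.array(cal["extrinsics"]); return -E[:3,:3].T@E[:3,3]
# ob: (poly,x,y,yaw,z0,h,round)
def labels(cal,obs,roi):
    x0,y0,w,h=roi; L=np.zeros((h*SS,w*SS),np.uint8); k=1; cp=campos(cal)
    def draw(P,k):
        p=(proj(cal,P)-[x0,y0]+.5)*SS-.5
        cv2.fillPoly(L,[np.round(p*16).astype(np.int32)],k,shift=4)
    for poly,x,y,yaw,z0,hh,onelab in obs:
        c,s=np.cos(yaw),np.sin(yaw); q=poly@np.array([[c,s],[-s,c]])+[x,y]; n=len(q)
        for i in range(n):
            a,b=q[i],q[(i+1)%n]; nr=np.array([(b-a)[1],-(b-a)[0]])
            if nr@(cp[:2]-a)>0: draw([[*a,z0],[*b,z0],[*b,z0+hh],[*a,z0+hh]],k)
            if not onelab:k+=1
        if onelab==1:k+=1   # onelab 2: same label for top
        draw([[*a,z0+hh] for a in q],k);k+=1
    return L,k
def cost(img,cal,obs,roi):
    x0,y0,w,h=roi; L,n=labels(cal,obs,roi)
    A=[]
    for k in range(n):
        m=(L==k)
        if m.sum()<SS*SS*4: continue
        m=cv2.resize(m.astype(np.float32),(w,h),interpolation=cv2.INTER_AREA)
        A.append(cv2.GaussianBlur(m,(0,0),.9).ravel())
    A=np.array(A).T; B=img[y0:y0+h,x0:x0+w].reshape(-1,3).astype(float)
    G=A.T@A+1e-3*np.eye(A.shape[1]); X=np.linalg.solve(G,A.T@B)
    return ((A@X-B)**2).mean()
def fit(views,mk,p0,step,rep=3):
    f=lambda p:sum(cost(im,cal,mk(p),roi) for im,cal,roi in views)
    p=np.array(p0,float)
    for r in range(rep):
        S=np.vstack([p]+[p+np.eye(len(p))[i]*step[i]/(r+1) for i in range(len(p))])
        R=minimize(f,p,method="Nelder-Mead",options=dict(initial_simplex=S,maxfev=250*len(p),xatol=1e-5,fatol=1e-3)); p=R.x
    return p,R.fun
def overlay(img,cal,obs,roi,sc,fn):
    x0,y0,w,h=roi; im=cv2.resize(img[y0:y0+h,x0:x0+w],None,fx=sc,fy=sc,interpolation=cv2.INTER_CUBIC)
    for poly,x,y,yaw,z0,hh,o in obs:
        c,s=np.cos(yaw),np.sin(yaw); q=poly@np.array([[c,s],[-s,c]])+[x,y]
        for z,col in((z0,(255,0,0)),(z0+hh,(0,0,255))):
            p=(proj(cal,np.c_[q,np.full(len(q),z)])-[x0,y0]+.5)*sc-.5
            cv2.polylines(im,[np.round(p).astype(int)],True,col,1)
    cv2.imwrite(fn,im)
def ray(cal,uv,z):
    K,E=np.array(cal["mtx"]),np.array(cal["extrinsics"]); d=E[:3,:3].T@np.linalg.solve(K,[uv[0],uv[1],1]); c=campos(cal)
    return (c+d*(z-c[2])/d[2])[:2]
E
cat > run1.py <<'E'
from fit import *
from cell import bot
C={c:bot.calibration(c) for c in("top","side")}
I={c:cv2.imread(f"pics/{c}0.png") for c in C}
import json
def box(a,m=8):
    x,y,w,h=a; return (x-m,y-m,w+2*m,h+2*m)
tr={"tray_oblong":(rect(.132,.094),(312,214,39,51),(261,233,68,38),[0.2]),
"tray_square":(rect(.09,.09),(363,154,38,38),(370,274,54,42),[-.3]),
"tray_round":(disc(.08),(418,243,28,28),(248,341,46,40),[0]),
"tray_small":(rect(.074,.054),(221,234,21,26),(271,172,29,15),[0])}
out={}
for n,(poly,t,s,y0) in tr.items():
    p0=ray(C["top"],(t[0]+t[2]/2,t[1]+t[3]/2),.006)
    V=[(I["top"],C["top"],box(t)),(I["side"],C["side"],box(s))]
    best=None
    for yaw in ([0] if 'round' in n else np.arange(-1.5,1.5,.5)):
        p,f=fit(V,lambda p:[(poly,p[0],p[1],p[2],0,.012,1)],[*p0,yaw],[.006,.006,.2],1)
        if best is None or f<best[1]: best=(p,f)
    p,f=fit(V,lambda p:[(poly,p[0],p[1],p[2],p[3],.012,1)],[*best[0],0],[.003,.003,.05,.004],2)
    single=[fit([v],lambda p:[(poly,p[0],p[1],p[2],0,.012,1)],p[:3],[.003,.003,.05],1)[0] for v in V]
    print(n,np.round(p,4),round(f,1),"top-only",np.round(single[0],4),"side-only",np.round(single[1],4))
    out[n]=list(p)
    for v,c in zip(V,("top","side")): overlay(v[0],v[1],[(poly,*p,.012,1)],v[2],6,f"pics/ov_{n}_{c}.png")
# stack
c0=ray(C["top"],(268,172),.015); V=[(I["top"],C["top"],(238,140,60,66)),(I["side"],C["side"],(338,148,70,68))]
def mk(p):
    z=p[14] if len(p)>14 else 0
    return [(rect(.14,.1),p[0],p[1],p[2],z,.015,0),(rect(.1,.062),p[3],p[4],p[5],z+.015,.032,0),(rect(.058,.058),p[6],p[7],p[8],z+.047,.028,0),
     (disc(.048),p[9],p[10],0,z+.075,.028,1),(rect(.042,.022),p[11],p[12],p[13],z+.103,.026,0)]
yw=-.47
p0=[*c0,yw,*c0,yw,*c0,yw,*c0,*c0,0]
best=None
for sy in(-.3,0.1):
  p,f=fit(V,mk,[*c0,yw,*c0,yw,*c0,yw-.1,*c0,*c0,sy],[.008,.008,.1]*3+[.008]*2+[.008,.008,.3],4)
  print(sy,f)
  if best is None or f<best[1]: best=(p,f)
p,f=fit(V,mk,[*best[0],0],[.003,.003,.05]*3+[.003]*2+[.003,.003,.1]+[.003],3)
print(np.round(p,4).tolist(),f)
for v,c in zip(V,("top","side")): overlay(v[0],v[1],mk(p),v[2],8,f"pics/ov_stack_{c}.png")
out["stack"]=list(p); json.dump(out,open("poses.json","w"))
E
time python3 run1.py
python3 - <<'E'
import cv2,numpy as np
for c in("top","side"):
    ims=[cv2.imread(f"pics/ov_{n}_{c}.png") for n in("tray_oblong","tray_square","tray_round","tray_small")]
    ims=[cv2.copyMakeBorder(i[:290,:390],0,290-min(290,i.shape[0]),0,390-min(390,i.shape[1]),0) for i in ims]
    cv2.imwrite(f"pics/trays_{c}.png",np.vstack([np.hstack(ims[:2]),np.hstack(ims[2:])]))
E
```

```text
tray_oblong [ 0.4458 -0.0128  0.2143  0.0014] 47.8 top-only [ 0.4458 -0.0131  0.2198] side-only [ 0.4455 -0.0103  0.2142]
tray_square [ 0.6453 -0.1591  1.1035  0.    ] 45.0 top-only [ 0.6438 -0.1589  1.1093] side-only [ 0.646  -0.1583  1.105 ]
tray_round [ 0.3972 -0.2966  0.1175 -0.002 ] 566.9 top-only [ 0.3972 -0.2959  0.1723] side-only [ 0.3975 -0.2984  0.1411]
tray_small [0.4257 0.2805 0.0497 0.004 ] 185.9 top-only [0.4257 0.2818 0.0499] side-only [0.4256 0.286  0.0369]
-0.3 137.31460989704703
0.1 138.86129076753414
[0.646, 0.1802, -0.4674, 0.654, 0.1696, -0.4492, 0.6496, 0.1738, -0.5333, 0.652, 0.1675, 0.6514, 0.1705, -0.4172, 0.0] 137.30664962616578
real	1m6.637s
user	1m5.121s
sys	0m0.191s
```

View pics/ov_stack_top.png

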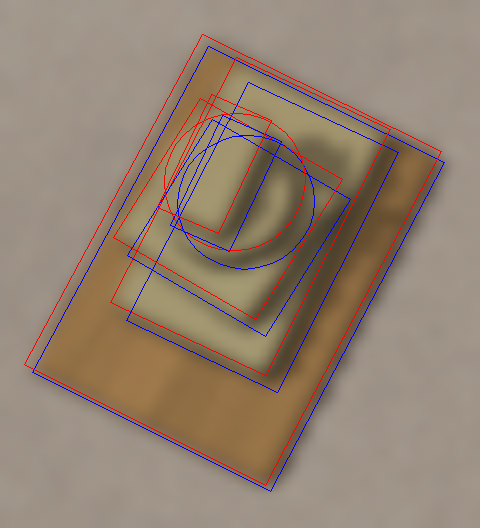

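View pics/ov_stack_side.png

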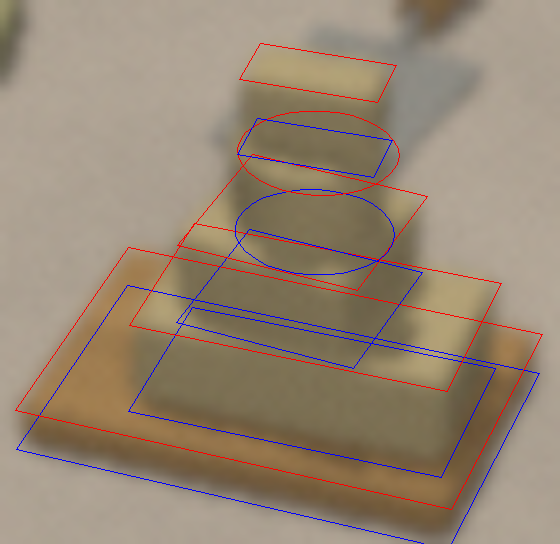

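View pics/trays_top.png

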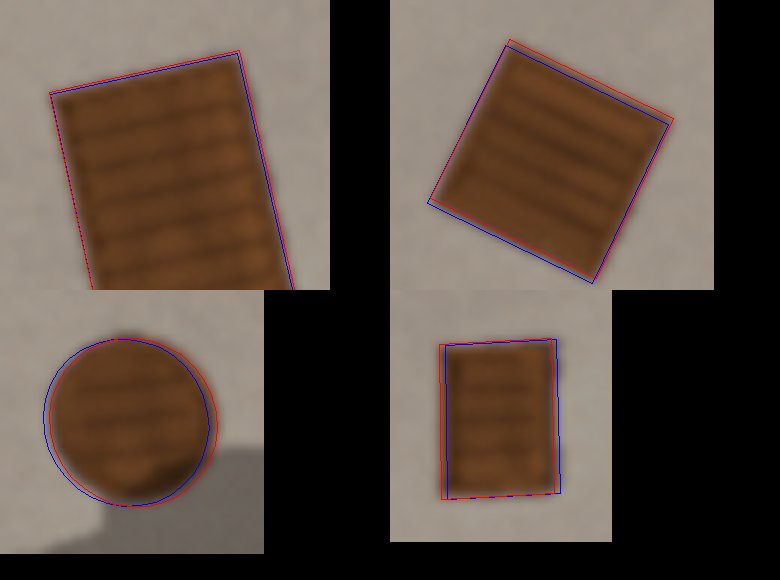

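View pics/trays_side.png

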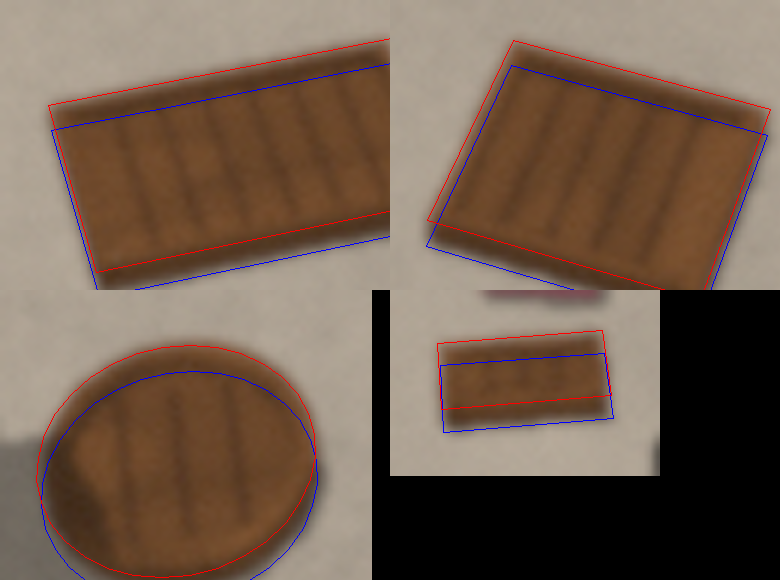

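```bash
cat > run2.py <<'E'
from fit import *
import json
from cell import bot
C={c:bot.calibration(c) for c in("top","side")}
I={c:cv2.imread(f"pics/{c}0.png") for c in C}
V=[(I["top"],C["top"],(238,140,60,66)),(I["side"],C["side"],(338,148,70,70))]
def mk(p):
    z=p[14]
    return [(rect(.14,.1),p[0],p[1],p[2],z,.015,0),(rect(.1,.062),p[3],p[4],p[5],z+.015,.032,0),(rect(.058,.058),p[6],p[7],p[8],z+.047,.028,0),
     (disc(.048),p[9],p[10],0,z+.075,.028,1),(rect(.042,.022),p[11],p[12],p[13],z+.103,.026,0)]
P=np.array(json.load(open("poses.json"))["stack"])
def run(V,p,rep=5):
    p=p.copy()
    for r in range(rep):
        for b in ([0,1,2],[3,4,5],[6,7,8],[9,10],[11,12,13]):
            def m(q): pp=p.copy(); pp[b]=q; return mk(pp)
            st=[.004,.004,.15][:len(b)]
            q,f=fit(V,m,p[b],np.array(st)/(1+r*.5),1); p[b]=q
    return p,f
res={}
for nm,v in(("both",V),("top",V[:1]),("side",V[1:])):
    p,f=run(v,P); res[nm]=p; print(nm,round(f,1)); 
    for b in ([0,1,2],[3,4,5],[6,7,8],[9,10],[11,12,13]): print("   ",np.round(p[b],4))
    if nm=="both":
        np.save("stack.npy",p)
        for w,c in zip(V,("top","side")): overlay(w[0],w[1],mk(p),w[2],8,f"pics/ov2_stack_{c}.png")
E
time python3 run2.py
```

```text
both 134.1
    [ 0.6461  0.1802 -0.4687]
    [ 0.654   0.1696 -0.4492]
    [ 0.6497  0.1738 -0.5327]
    [0.652  0.1674]
    [ 0.6517  0.1703 -0.4417]
top 35.4
    [ 0.6459  0.1795 -0.4648]
    [ 0.6541  0.1699 -0.4598]
    [ 0.6504  0.1732 -0.6169]
    [0.6526 0.1646]
    [ 0.651   0.1707 -0.4299]
side 90.5
    [ 0.6464  0.1828 -0.4751]
    [ 0.6537  0.1672 -0.44  ]
    [ 0.6495  0.1726 -0.4606]
    [0.6515 0.1704]
    [ 0.6519  0.17   -0.3984]
real	0m46.331s
user	0m46.671s
sys	0m0.148s
```

The stack in the top picture is at about (268,168). Going by the enlarged crops, the look-alikes are:
- **Square bar:** there are pink blocks at (318,184) and (193,243). The one meant is the cream block second from the bottom of the stack, at (266,172).
- **Small bar:** there is a loose greenish bar at (188,199). The one meant is the cream bar on top of the stack, at (264,163).

The top-only and side-only fits agree within 2–3 mm for most bars and trays, with 4–6 mm along y for the round bar and the small tray. They also match the given heights. I'll pick the small bar first.

```bash
cat > ops.py <<'E'
import numpy as np,cv2
from scipy.spatial.transform import Rotation as Ro
from cell import bot
def quat(phi):
    X=np.array([np.cos(phi),np.sin(phi),0]);Y=np.array([0,0,-1.]);q=Ro.from_matrix(np.c_[X,Y,np.cross(X,Y)]).as_quat()
    return [float(q[3]),*map(float,q[:3])]
def retreat(w):
    L=76.0; s=w*1000/2/L; return L*(1-np.sqrt(1-s*s))/1000
def choose(pos,phi):
    best=None
    for k in(-1,0,1):
        q=quat(phi+k*np.pi); s=bot.solve_ik(pos,q)
        if s is not None and (best is None or abs(s[5])<abs(best[0][5])): best=(s,phi+k*np.pi)
    return best
def pick(x,y,phi,bottom,w,clear=.008,open_=None,force=40):
    z=bottom+clear-retreat(w); s,phi=choose([x,y,z+.06],phi); q=quat(phi)
    bot.set_gripper(open_ if open_ is not None else 1.0)
    p=bot.read_position()
    if p[2]<.2: bot.move_linear([p[0],p[1],.2],.25)
    bot.move_pose([x,y,max(z+.06,.2)],q)
    bot.move_linear([x,y,z+.03],.2)
    hit=bot.move_linear([x,y,z],.06,until_force=6)
    print("hit",hit,np.round(bot.read_position(),4),"want z",round(z,4))
    bot.set_gripper(0.0,force); g=bot.read_gripper_width()
    print("width",g,"~mm",g*85,"clock",bot.read_clock()); return phi
def lift(x,y,z=.24):
    bot.move_linear([x,y,z],.12); print("w",bot.read_gripper_width()*85,"F",np.round(bot.read_ft_force(),2),bot.read_clock())
def place(x,y,phi,w,clear=.008,open_=1.0):
    z=.006+clear-retreat(w); s,phi=choose([x,y,z+.05],phi); q=quat(phi)
    bot.move_pose([x,y,.2],q); bot.move_linear([x,y,z+.02],.2)
    hit=bot.move_linear([x,y,z-.004],.03,until_force=3)
    print("place hit",hit,np.round(bot.read_position(),4),"nominal z",round(z,4)); return phi
def release(x,y,open_):
    bot.set_gripper(open_); p=bot.read_position(); bot.move_linear([p[0],p[1],.2],.15); print(bot.read_gripper_width(),bot.read_clock())
def snap(tag):
    for c in("top","side"):
        cv2.imwrite(f"pics/{c}{tag}.png",bot.camera(c)[:,:,::-1])
E
python3 - <<'E'
from ops import *
import numpy as np
S=np.load("stack.npy"); print(S)
ph=pick(S[11],S[12],S[13]+np.pi/2,.103,.022,open_=.6,force=25)
bot.move_linear([S[11],S[12],.2],.08)
print("w",bot.read_gripper_width()*85,bot.read_clock()); snap("1")
E
```

```text
[ 0.64613039  0.18021886 -0.4687055   0.6540451   0.16958296 -0.44917231
  0.64972214  0.17383732 -0.53270097  0.6520012   0.16742493  0.65172011
  0.17027727 -0.44169168  0.        ]
hit False [0.6516 0.1703 0.11  ] want z 0.1102
width 0.24848750459439373 ~mm 21.121437890523467 clock 6.025
w 21.333547959601272 7.3
```

```bash
python3 - <<'E'
import cv2,numpy as np
t=cv2.imread("pics/top1.png")[90:230,190:350]; s=cv2.imread("pics/side1.png")[60:230,290:450]
t=cv2.resize(t,None,fx=2.45,fy=2.45,interpolation=cv2.INTER_CUBIC);s=cv2.resize(s,None,fx=2.45,fy=2.45,interpolation=cv2.INTER_CUBIC)
h=max(t.shape[0],s.shape[0]); f=lambda a:cv2.copyMakeBorder(a,0,h-a.shape[0],0,0,0)
cv2.imwrite("pics/c1.png",np.hstack([f(t),f(s)]))
E
```

```text
(no output)
```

View pics/c1.png

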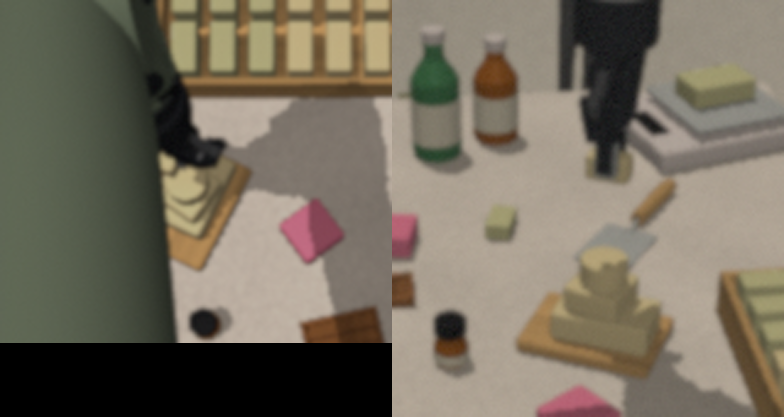

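The picture shows the small bar level between the fingers at about (608,165) in the crop, and the three bars below it still in place. Next I'll place it.

```bash
python3 - <<'E'
from ops import *
x,y=.4257,.283
place(x,y,.0497+np.pi/2,.022)
release(x,y,.55)
bot.move_linear([.45,.0,.3],.4)
snap("2"); print(bot.read_clock())
E
python3 - <<'E'
import cv2,numpy as np
t=cv2.imread("pics/top2.png")[130:290,170:330]; s=cv2.imread("pics/side2.png")[130:290,250:410]
f=lambda a:cv2.resize(a,None,fx=2.45,fy=2.45,interpolation=cv2.INTER_CUBIC)
cv2.imwrite("pics/c2.png",np.hstack([f(t),f(s)]))
E
```

```text
place hit True [0.4256 0.283  0.0132] nominal z 0.0132
0.552924444553517 11.775
12.775
```

View pics/c2.png

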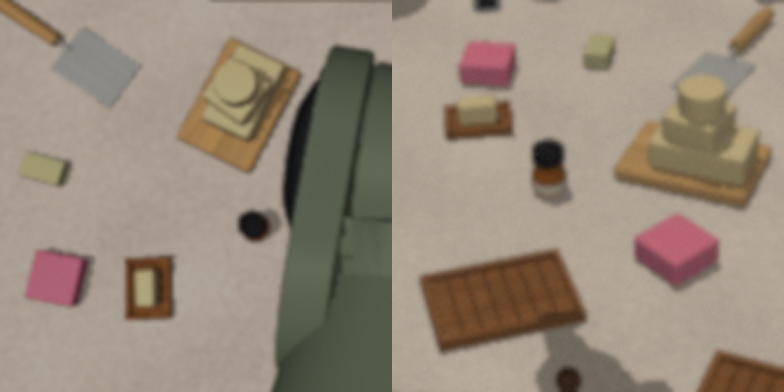

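The small bar is in its tray, at (145,287) in the left crop, and contact came exactly at the expected height. The stack is still intact, so I'll refit its three bars and move the round one.

```bash
cat > refit.py <<'E'
from fit import *
import sys
from cell import bot
def refit(tag,n,P):
    C={c:bot.calibration(c) for c in("top","side")}; I={c:cv2.imread(f"pics/{c}{tag}.png") for c in C}
    V=[(I["top"],C["top"],(238,140,60,66)),(I["side"],C["side"],(338,155,70,63))]
    def mk(p): return [(rect(.14,.1),p[0],p[1],p[2],0,.015,0),(rect(.1,.062),p[3],p[4],p[5],.015,.032,0),(rect(.058,.058),p[6],p[7],p[8],.047,.028,0),(disc(.048),p[9],p[10],0,.075,.028,1)][:n+1]
    B=[[0,1,2],[3,4,5],[6,7,8],[9,10]][:n+1]; out={}
    for nm,v in(("both",V),("top",V[:1]),("side",V[1:])):
        p=P.copy()
        for r in range(4):
            for b in B:
                def m(q): pp=p.copy(); pp[b]=q; return mk(pp)
                p[b],f=fit(v,m,p[b],np.array([.004,.004,.15][:len(b)])/(1+r*.5),1)
        print(nm,round(f,1),[np.round(p[b],4).tolist() for b in B]); out[nm]=p
    return out["both"]
E
python3 - <<'E'
from refit import *
S=refit("2",3,np.load("stack.npy")); np.save("stack2.npy",S)
E
```

```text
both 1081.9 [[0.6455, 0.181, -0.465], [0.654, 0.1696, -0.4492], [0.6497, 0.174, -0.5356], [0.6514, 0.1709]]
top 1007.8 [[0.6418, 0.1819, -0.461], [0.6543, 0.1697, -0.4545], [0.6507, 0.1736, -0.5736], [0.6514, 0.1704]]
side 64.5 [[0.6463, 0.1824, -0.4692], [0.6538, 0.1682, -0.4415], [0.6489, 0.1734, -0.4946], [0.6516, 0.1737]]
```

```bash
python3 - <<'E'
from ops import *
x,y=.6514,.1713
ph=pick(x,y,-.53+np.pi/2,.075,.048,open_=1.0,force=30)
lift(x,y,.2)
x,y=.3972,-.297
place(x,y,ph-.9,.048); release(x,y,1.0)
bot.move_linear([.45,-.12,.3],.4)
snap("3"); print(bot.read_clock())
E
python3 - <<'E'
import cv2,numpy as np
t=cv2.imread("pics/top3.png")[130:290,230:470]; s=cv2.imread("pics/side3.png")[130:400,240:430]
f=lambda a,k:cv2.resize(a,None,fx=k,fy=k,interpolation=cv2.INTER_CUBIC)
a=f(t,1.8);b=f(s,1.8);h=max(a.shape[0],b.shape[0])
cv2.imwrite("pics/c3.png",np.hstack([cv2.copyMakeBorder(a,0,h-a.shape[0],0,0,0),cv2.copyMakeBorder(b,0,h-b.shape[0],0,0,0)]))
E
```

```text
hit False [0.6513 0.1713 0.0788] want z 0.0791
width 0.5497938311471814 ~mm 46.73247564751042 clock 16.0333
w 46.75776769212327 F [ 1.07 -0.18 -0.65] 17.1917
place hit True [ 0.397  -0.2969  0.0102] nominal z 0.0101
0.9965485288222383 22.6333
23.4083
```

View pics/c3.png

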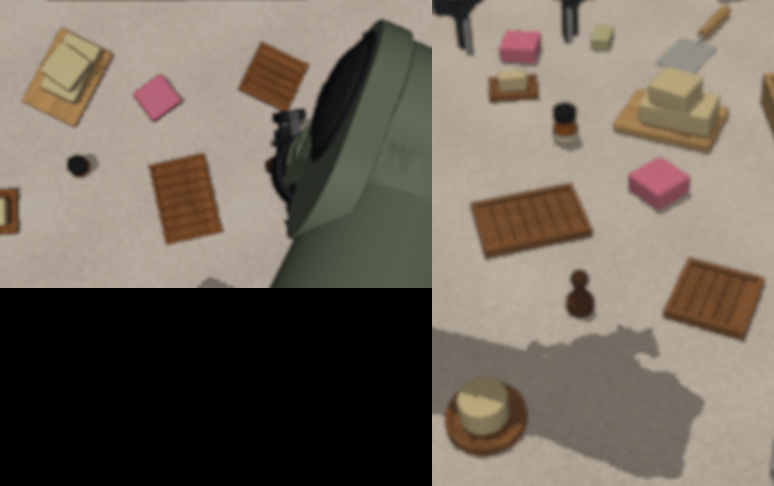

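The round bar sits in its tray, at (483,407) in the right crop, and the stamp and jar are standing. I'll refit the two bars that are left.

```bash
python3 - <<'E'
from refit import *
S=refit("3",2,np.load("stack2.npy")); np.save("stack3.npy",S)
E
```

```text
both 117.0 [[0.6457, 0.1809, -0.4635], [0.654, 0.1696, -0.4492], [0.649, 0.1742, -0.5731]]
top 30.5 [[0.6459, 0.1795, -0.4642], [0.6545, 0.1703, -0.4545], [0.6505, 0.1738, -0.6011]]
side 78.9 [[0.6463, 0.1823, -0.4701], [0.6541, 0.1693, -0.4433], [0.6484, 0.1739, -0.5341]]
```

```bash
python3 - <<'E'
from ops import *
x,y=.6493,.174
ph=pick(x,y,-.573+np.pi/2,.047,.058,open_=1.0,force=40)
lift(x,y,.2)
x,y=.6453,-.159
place(x,y,1.105,.058); release(x,y,1.0)
bot.move_linear([.4,-.15,.3],.4)
snap("4"); print(bot.read_clock())
E
python3 - <<'E'
import cv2,numpy as np
t=cv2.imread("pics/top4.png")[130:290,230:470]; s=cv2.imread("pics/side4.png")[130:400,240:430]
f=lambda a,k:cv2.resize(a,None,fx=k,fy=k,interpolation=cv2.INTER_CUBIC)
a=f(t,1.8);b=f(s,1.8);h=max(a.shape[0],b.shape[0])
cv2.imwrite("pics/c4.png",np.hstack([cv2.copyMakeBorder(a,0,h-a.shape[0],0,0,0),cv2.copyMakeBorder(b,0,h-b.shape[0],0,0,0)]))
from refit import *
S=refit("4",1,np.load("stack3.npy")); np.save("stack4.npy",S)
E
```

```text
hit False [0.6492 0.174  0.049 ] want z 0.0492
width 0.6747225516695194 ~mm 57.35141689190915 clock 26.7833
w 57.61036793574244 F [ 0.67  1.36 -1.15] 28.1917
place hit True [ 0.6451 -0.159   0.0091] nominal z 0.0082
0.999193539591596 32.9083
33.8167
both 98.9 [[0.6457, 0.1809, -0.4635], [0.6539, 0.17, -0.4423]]
top 17.8 [[0.6461, 0.1796, -0.4684], [0.6544, 0.17, -0.4548]]
side 75.7 [[0.6463, 0.1825, -0.4692], [0.6539, 0.1703, -0.4185]]
```

View pics/c4.png

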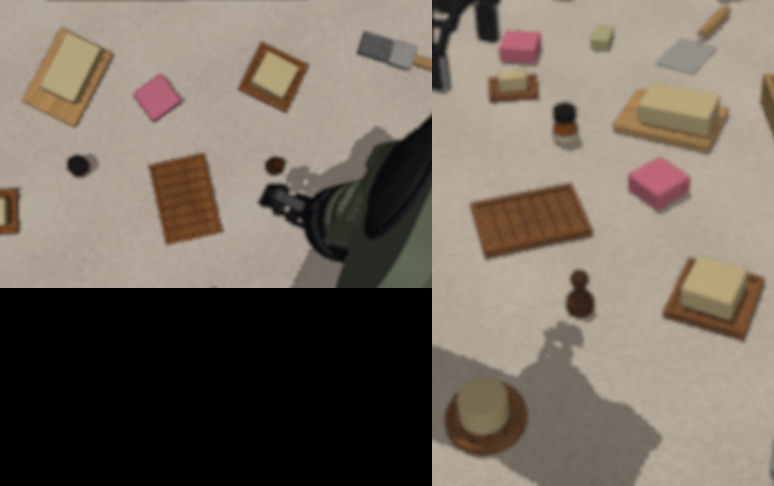

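The square bar is in its tray, at (273,75) in the left crop. The oblong bar lies undisturbed on the board, so I'll move it next.

```bash
python3 - <<'E'
from ops import *
x,y=.654,.170
ph=pick(x,y,-.448+np.pi/2,.015,.062,open_=1.0,force=60)
lift(x,y,.2)
x,y=.4458,-.0125
place(x,y,.2143+np.pi/2,.062); release(x,y,1.0)
bot.goto_joints([-1.43,0.326,-0.193,1.052,0,1.437])
snap("5"); print(bot.read_clock())
E
cat > chk.py <<'E'
from fit import *
from cell import bot
import json
C={c:bot.calibration(c) for c in("top","side")}; I={c:cv2.imread(f"pics/{c}5.png") for c in C}
T=json.load(open("poses.json")); T["tray_small"][:2]=.4257,.283
D={"oblong":(rect(.132,.094),rect(.1,.062),.032,.2143),"square":(rect(.09,.09),rect(.058,.058),.028,1.1035),"round":(disc(.08),disc(.048),.028,0),"small":(rect(.074,.054),rect(.042,.022),.026,.0497)}
for n,(tp,bp,h,yw) in D.items():
    x,y=T["tray_"+n][:2]; r=[]
    for c in C:
        uv=proj(C[c],[[x,y,.01]])[0].astype(int); k=26 if c=="top" else 36
        roi=(uv[0]-k,min(uv[1]-k,399-2*k),2*k,2*k)
        mk=lambda p:[(tp,p[0],p[1],p[2],0,.012,1),(bp,p[3],p[4],p[5],.006,h,1)]
        p,f=fit([(I[c],C[c],roi)],mk,[x,y,yw,x,y,yw],[.004,.004,.1]*2,3); r.append(p)
        print(n,c,"bar-tray mm",np.round((p[3:5]-p[:2])*1000,1),"tray",np.round(p[:3],4),round(f,1))
E
python3 chk.py; python3 - <<'E'
import cv2,numpy as np
t=cv2.imread("pics/top5.png")[130:290,200:470]; s=cv2.imread("pics/side5.png")[130:400,230:430]
f=lambda a,k:cv2.resize(a,None,fx=k,fy=k,interpolation=cv2.INTER_CUBIC)
a=f(t,1.7);b=f(s,1.7);h=max(a.shape[0],b.shape[0])
cv2.imwrite("pics/c5.png",np.hstack([cv2.copyMakeBorder(a,0,h-a.shape[0],0,0,0),cv2.copyMakeBorder(b,0,h-b.shape[0],0,0,0)]))
E
```

```text
hit False [0.6539 0.17   0.016 ] want z 0.0164
width 0.7155989898092984 ~mm 60.82591413379036 clock 37.5
w 60.79792603993247 F [-0.13 -0.21 -2.41] 39.1833
place hit True [ 0.4456 -0.0125  0.0081] nominal z 0.0074
1.0029633773735382 43.7167
45.95
oblong top bar-tray mm [-0.8  1.4] tray [ 0.4457 -0.0129  0.2124] 30.1
oblong side bar-tray mm [-0.9  0.5] tray [ 0.4453 -0.0102  0.2124] 128.5
square top bar-tray mm [-0.2  1.1] tray [ 0.6438 -0.1588  1.1165] 12.8
square side bar-tray mm [-2.1  1.5] tray [ 0.6461 -0.1578  1.1043] 30.4
round top bar-tray mm [0.6 1.8] tray [ 0.3967 -0.2961  0.0436] 334.9
round side bar-tray mm [-1.   5.3] tray [ 0.3971 -0.2974  0.0391] 396.9
small top bar-tray mm [-1.7 -0.3] tray [0.4258 0.2813 0.0453] 128.8
small side bar-tray mm [-0.4 -2. ] tray [0.4253 0.2884 0.0415] 728.3
```

View pics/c5.png

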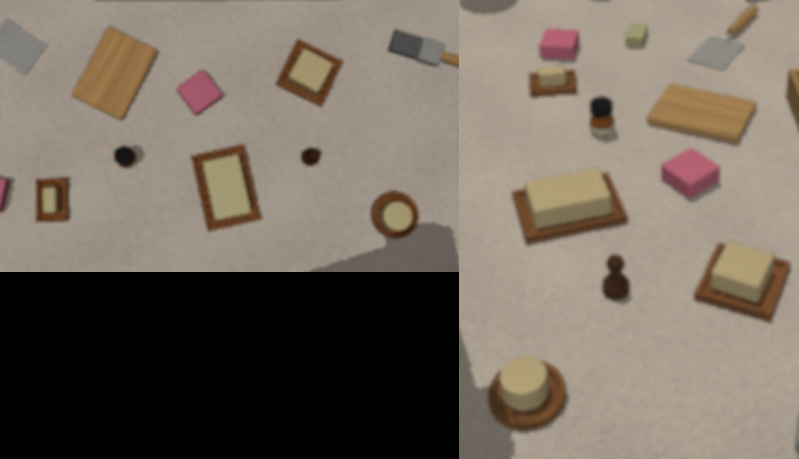

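All four bars lie inside their trays with offsets of 6 mm or less, and the jar and stamp are upright in their places. I'm handing the job in.

```bash
python3 -c "
from cell import bot
print(bot.close_job())"
```

```text
the job is handed in; nothing more can be done
None
```

I unstacked the four cream bars in order (small, round, square, oblong), set each into the tray of its own shape, and handed the job in at about 46 s of the 128 s allowed.

- **Bars in trays:** In the last pictures every bar lies flat inside its rim. Measured offsets from the tray centres were about 1–3 mm, against the 15 mm limit. The exception was the round bar: about 2 mm from the top view and 5 mm from the side view.
- **Heights:** Each bar touched the tray floor within 1 mm of the height I expected. I did not measure tilt or speed separately.
- **Jar and stamp:** Both look upright and unmoved in the pictures. I did not measure their positions.
- **Disagreements between views:** The two cameras placed the small tray up to 7 mm apart along y, probably because of the pink block behind it in the side view. Both still showed the bar within 2 mm of the tray's centre.
- **Weakest checks:** The final fits for the round bar in both views, and for the small bar in the side view, matched the pictures least well.

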